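# Hold a spring clip open around the edge of a leader card

## Robot

A 6-joint arm with a two-finger parallel gripper is mounted at the origin on the work surface. World frame = base frame: x ahead of the robot, y to its left, z up, the work surface at z = 0. Lengths are in m, angles in degrees, forces in N, time in s.
With the tool pointing down it reaches from about 0.3 to 0.875 m from the base axis. Payload 6.4 kg.
Tool frame: the origin (TCP) lies midway between the tips of the shut fingers; the grasp point (between the pads) lies 19 mm behind it; z points along the fingers, y is the direction in which the jaws open and shut (so a half turn about z gives the same grasp; the last joint's range is limited). The gripper opens to 88 mm and grips with 3 to 60 N. Pads are 18 mm wide; open, the fingers measure 123 mm over their backs; the gripper's body (75 mm by 187 mm) begins 45 mm behind the grasp point.
Start: joints at [-76.507, 10.359, 92.074, -0, 77.567, -11.82], TCP at [0.246, -0.52, 0.239] pointing down, gripper open.
Joint ranges: [-171.53, 171.53], [-51.25, 118.39], [17.06, 147.69], [-65.23, 245.23], [0, 150.52], [-178.68, 178.68]. Speed limits (degrees/s): [147.25, 147.25, 172.46, 180, 180, 180].

## Interface

Orientations are given as [roll, pitch, yaw] about the fixed x, y, z axes, in that order (R = Rz(yaw) Ry(pitch) Rx(roll)).
In Python, from plant import arm gives the robot as it stands. The module is installed in compiled form; this text tells all that it offers.
- The arm moves only by the tool play_rows, never from a script. Its argument "steps" is a list that holds one entry, the list of rows, each a list of 4 numbers: the shift along the world's x, y, z in cm, then the turn about the world's z in degrees. In form: [[[dx, dy, dz, twist], ...]]. A call has 1 to 20 rows; each row shifts and turns the pose as measured when the row begins; what a row does not reach is not made up. A row lasts 1/10 s, in which the tool goes at most 50 mm and 8.59 degrees, less where a joint would pass 70% of its speed; a pose out of reach is approached as far as the arm can. A call is refused whole if a number of a shift passes 5 or a number of a turn 8.59, either way. A call with a gripper value outside its range is refused whole. "hand" is the opening in per cent of the stroke, from 0 (shut) to 100 (fully open), set as the call begins (left out, the last holds). The fingers move at their own pace and stop on an object; "force" is the grip in N (left out, the last holds). Time passes only in rows, so rows that do not move let the fingers close. It gives the time, the measured TCP pose, the force and the opening at its end, in the units of the state.
- arm.read_state(): the state, without advancing time (a new reading comes with each control period).
- arm.grab_frame(name): name is "side" or "top" or "wrist"; returns (picture, depth): 420x560x3 uint8, blue, green, red; 420x560 float32, m along the optical axis (not along the pixel's ray), 0 where there is no reading.
- arm.camera_params(name): a dict with "fx", "fy", "cx", "cy" (pixels), "extrinsics" (4x4, takes a point from world to camera coordinates). Camera axes: x right, y up, looking along -z (the intrinsics and any distortion apply to the point x, -y, -z); pixel columns grow to the right and rows downward; lengths in m; the calibration is good to about 2 mm. A picture is of the moment at which its call begins: read the wrist's pose just before it. camera_params takes no time and is no camera call; for the wrist camera it gives the pose at the moment of the call.
- arm.sign_off(): hands the job in, once; it reports no verdict.
The state is a dict: "t": time; "q": joint angles; "joint_vel": joint speeds; "joint_efforts": joint torques, N m; "ee_pos": TCP position; "tool_rot": TCP orientation; "ft_force": force on the tool from outside, world axes, zero at the start; "wrist_torque": the same for the moment, N m; "grip_width": opening from 0.0 (shut) to 1.0 (fully open).
Only numpy, scipy, OpenCV 4.12 (cv2) and the standard library are available. Lean on these libraries where they do the work, as an engineer would, in place of code of your own. Each camera call takes 0.05 s, during which the arm holds its last target.

## Task

Be my third hand while I pair up two leader cards: pick up the steel spring clip by its two splayed handles, squeeze them together so the jaws spread, and hold the clip gaping around the taller of the two standing cards, at its upright edge facing the robot, about half-way up. That edge must be well inside the open jaws, one jaw on each side and neither touching the card, so that I can slip a second card in. Finish while still holding the clip squeezed open there in the air; leave the card standing where it is and do not disturb the other things on the bench.

Things in the scene. Friction and masses are not known exactly. Their poses are not given: they have to be found in the camera images.
- clip_grip (a point): where to grasp the steel spring clip: midway between its splayed handles, 40 mm behind the pivot, half-way up (15 mm over the bench). The clip lies on its side, pivot upright, 30 mm high, 105 mm long, 70 g. x: from handles to jaws, z up. Site and axes belong to the +y half: as the jaws open they turn by half the joint value (about +z) against the clip's middle line
- clip_jaw (a joint): angle between the jaws: 0 shut, 0.6 fully open (a stop; tips 30 mm apart); grows as the handles are squeezed, which takes 4 N a side to start and 10 N at the stop; springs back to 0
- tip_left (a point): inner face of the jaw tip on the +y side (left, looking from the handles to the jaws), half-way up the jaw, 50 mm ahead of the pivot; each jaw is 3 mm thick, 7 mm at its tip, 30 mm high
- tip_right (a point): the same point on the other jaw tip (right, -y side); together with tip_left when shut
- card_edge (a point): half-way up the free part of the TALL card's near upright edge, 80 mm over the bench. Card: stiff white plastic, 3 mm thick, 90 mm long, top 130 mm over the bench, upright in a slotted dark steel block 44 mm wide, 22 mm high, starting 7 mm behind the edge; loose, 0.6 kg in all. x: level, from this edge into the card along its plane; y: across its thickness; z up
- clip: the clip's +y half with the pivot; origin on the pivot line at the underside, axes as clip_grip. Shut, the handles splay to 55 mm over their outer faces at their ends, 50 mm behind the pivot; fully squeezed they stand parallel, 22 mm over their outer faces, reaching 10 to 55 mm behind the pivot
- tall_card: the tall card with its block: origin at the centre of the underside, 45 mm behind the near edge, axes as card_edge
- short_card: the short card: same 90 mm long, 3 mm thick white plastic card and steel block as the tall one, but its top is only 80 mm above the bench. A bystander. Origin: centre of the underside
- coaster: white ceramic tile coaster, 100 x 100 x 8 mm, under the cup; origin: centre of the underside
- cup: aluminium cup, rim 72 mm across, 85 mm tall, standing on the coaster; origin: centre of the underside
- bobber: green plastic bobber, 42 mm across, 50 mm tall, standing on its foot; origin: centre of the underside
- reel: steel fishing reel lying flat, 60 mm across, 63 mm tall with its crank knob; origin: centre of the underside
- jar: small glass jar with aluminium cap, 64 mm across, 75 mm tall; origin: centre of the underside
- screwdriver: screwdriver with black handle, 170 mm long, lying flat; origin: under its middle
- pliers: long-nose pliers, about 180 mm long, 14 mm high, lying flat; origin: under the pivot region
Not all that is in view belongs to the job. What is shaped like the clip but yellow is not meant.

How it is judged:
By the outcome, as a careful person would: the job done as asked, in the order asked, and still so for the second after the job is handed in, while the arm keeps its last pose, push and grip.
It also fails if it takes over 35 s, if anything falls off the work surface, if the arm or the gripper's body presses on something with over 40 N, if the wrist force passes 120 N, or if a joint passes its speed limit or range.

## Working session

There is one attempt and no reset: what is moved stays moved. The work goes in short steps, Python scripts to look and compute and a tool call to move; the robot and the scene stay as the last step left them, time stands still between calls to the robot, and variables do not carry over. Pictures are saved under pics/ and viewed, and the job is handed in when it is done.

Besides the shell and the picture viewer there is one more tool, called after ">>>" as name(argument=value, ...) on one line, values as JSON. play_rows: Moves the arm, as the interface text tells. Its arguments: {"type":"object","properties":{"steps":{"type":"array"},"hand":{"type":"number"},"force":{"type":"number"}},"required":["steps"]}

```bash
mkdir -p pics
cat > h.py <<'E'
import numpy as np,cv2
from plant import arm
def grab(n,save=None):
    P=arm.camera_params(n); im,d=arm.grab_frame(n)
    np.savez('last_%s.npz'%n,im=im,d=d,E=P['extrinsics'],K=[P['fx'],P['fy'],P['cx'],P['cy']])
    if save: cv2.imwrite('pics/'+save,im)
    return P,im,d
def load(n):
    z=np.load('last_%s.npz'%n); return z['im'],z['d'],z['E'],z['K']
def pt(n,u,v,dep=None):
    im,d,E,K=load(n)
    if dep is None: dep=d[int(round(v)),int(round(u))]
    p=np.array([(u-K[2])/K[0]*dep,-(v-K[3])/K[1]*dep,-dep,1])
    return (np.linalg.inv(E)@p)[:3]
def onz(n,u,v,z):
    im,d,E,K=load(n); Ei=np.linalg.inv(E)
    r=Ei[:3,:3]@np.array([(u-K[2])/K[0],-(v-K[3])/K[1],-1]); c=Ei[:3,3]
    return c+r*(z-c[2])/r[2]
def proj(n,p):
    im,d,E,K=load(n); c=E@np.append(p,1); return K[2]+K[0]*c[0]/-c[2],K[3]+K[1]*c[1]/c[2]
def crop(n,u0,v0,u1,v1,name,s=None):
    im=load(n)[0][v0:v1,u0:u1]; s=s or min(800/(u1-u0),600/(v1-v0))
    cv2.imwrite('pics/'+name,cv2.resize(im,None,fx=s,fy=s,interpolation=cv2.INTER_CUBIC))
E
python3 - <<'E'
from h import *
for n in('top','side','wrist'):
    P,im,d=grab(n,n+'0.png'); print(n,P['fx'],np.round(P['extrinsics'],3).tolist())
print(arm.camera_params('top').keys()); print(arm.read_state())
E
```

```text
top 431.71143091565403 [[0.01, -1.0, 0.022, -0.01], [0.993, 0.012, 0.113, -0.561], [-0.114, 0.02, 0.993, -1.013], [0.0, 0.0, 0.0, 1.0]]
side 438.4250218145854 [[0.955, -0.297, -0.014, -0.53], [0.243, 0.749, 0.616, -0.186], [-0.173, -0.592, 0.787, -1.216], [0.0, 0.0, 0.0, 1.0]]
wrist 356.9049546388917 [[0.428, -0.904, -0.003, -0.574], [0.854, 0.405, -0.325, 0.044], [0.295, 0.137, 0.946, -0.392], [0.0, 0.0, 0.0, 1.0]]
dict_keys(['fx', 'fy', 'cx', 'cy', 'extrinsics'])
{'t': 0.15, 'q': array([-7.65087033e+01,  1.03906958e+01,  9.21170498e+01, -2.30908032e-04,
        7.75679885e+01, -1.18207672e+01]), 'joint_vel': array([-0.03191565, -0.0939841 , -0.21391198, -0.06213557,  0.04438403,
       -0.05929616]), 'joint_efforts': array([ 7.06592145e-04, -4.34228504e+01, -3.42177916e+01,  7.03113712e-02,
        3.56603670e-02, -8.18984040e-05]), 'ee_pos': array([ 0.2457534 , -0.51939292,  0.23804324]), 'tool_rot': array([-1.79925826e+02, -1.52935386e-02,  2.53121038e+01]), 'ft_force': array([-0.10486236,  0.11910246, -0.08662758]), 'wrist_torque': array([ 0.07724534,  0.05597943, -0.01422312]), 'grip_width': 1.0049281914733161}
```

View pics/top0.png

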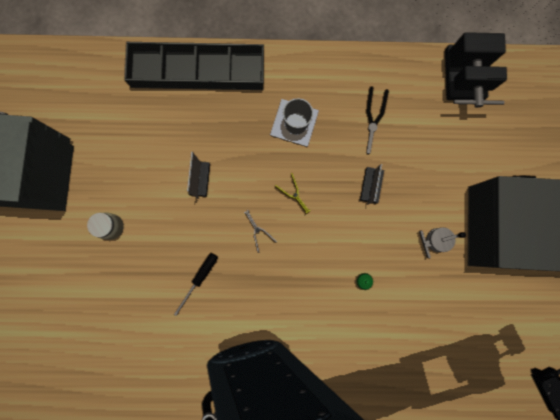

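View pics/side0.png

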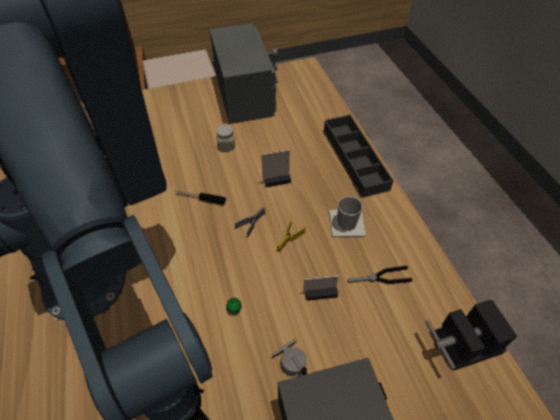

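View pics/wrist0.png

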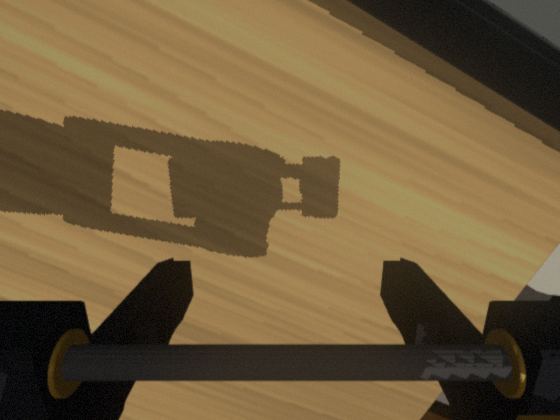

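Candidates in the top view: a grey clip-shaped thing at (259,230) and a yellow one at (296,195). The grey one is the steel clip. The cards are at (198,177) and (371,185). The left one looks taller in the side view, at (277,168) against (321,288). I'll confirm both in crops.

Run:
```python
from h import *
crop('top',170,140,320,260,'c1.png'); crop('side',210,130,350,310,'c2.png')
```

```text
(no output)
```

View pics/c1.png

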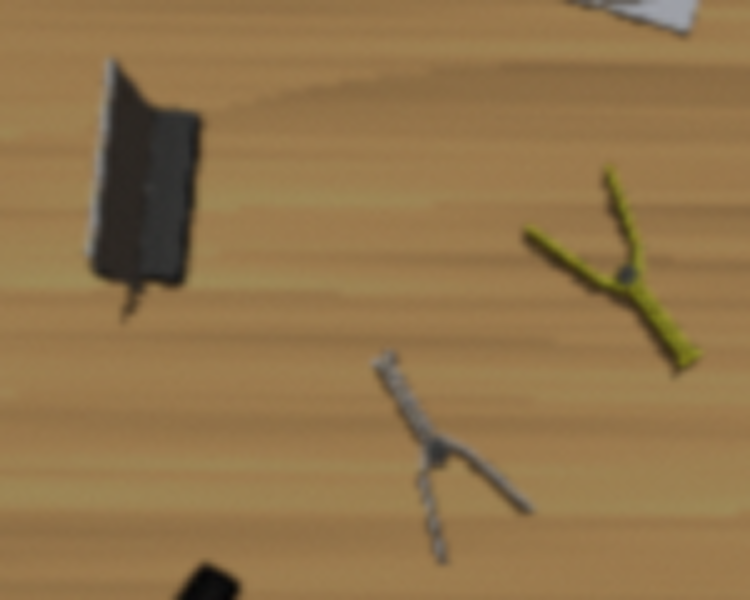

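View pics/c2.png

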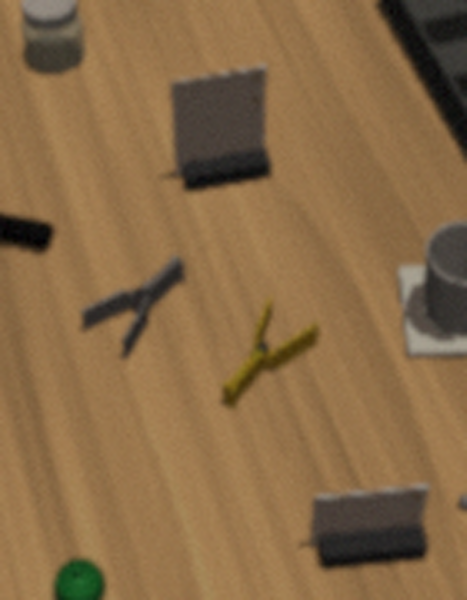

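The crops confirm it. The steel clip has its jaw tip at about (247,212), pivot at (257,231) and handle ends at (259,252) and (276,242). The left card is the tall one, with its near top corner at about (189,192).

Run:
```python
from h import *
f=lambda x,y:(170+x/5-.4,140+y/5-.4)
tip=onz('top',*f(387,360),.03);piv=onz('top',*f(437,453),.03);h1=onz('top',*f(443,558),.03);h2=onz('top',*f(530,512),.03)
print(tip,piv,h1,h2)
for p,q in((tip,piv),(piv,(h1+h2)/2)):
    v=p-q;print(np.degrees(np.arctan2(v[1],v[0])),np.linalg.norm(v))
a=onz('top',*f(93,262),.13);b=onz('top',*f(112,60),.13);v=b-a
print(a,b,np.linalg.norm(v),np.degrees(np.arctan2(v[1],v[0])))
# depth check clouds
im,d,E,K=load('top')
vv,uu=np.mgrid[0:420,0:560]; c=np.stack([(uu-K[2])/K[0]*d,-(vv-K[3])/K[1]*d,-d,np.ones_like(d)],-1)
W=(c@np.linalg.inv(E).T)[...,:3]
m=(d>0)&(uu>180)&(uu<215)&(vv>145)&(vv<205)&(W[...,2]>.1);print(m.sum(),W[m].min(0),W[m].max(0))
m=(d>0)&(uu>240)&(uu<282)&(vv>205)&(vv<258)&(W[...,2]>.015);X=W[m];print(m.sum(),X.min(0),X.max(0))
C=np.linalg.inv(arm.camera_params('wrist')['extrinsics'])[:3,3];print('wristcam',C-arm.read_state()['ee_pos'])
```

```text
[0.54023666 0.08520262 0.03      ] [0.4956201  0.06033118 0.03      ] [0.44547601 0.056622   0.03      ] [0.46781929 0.01529066 0.03      ]
29.137414063863634 0.051080582757184585
32.023425524546596 0.04596721878770544
[0.57233472 0.20792432 0.13      ] [0.66258912 0.2026954  0.13      ] 0.09040574911766597 -3.315744491587803
165 [0.57434469 0.20292497 0.1000179 ] [0.66433555 0.2113138  0.13594616]
142 [0.44356995 0.01436591 0.01534986] [0.54381186 0.09232955 0.03378366]
wristcam [0.07777727 0.03583719 0.14606959]
```

>>> play_rows(steps=[[[1.5,4.0,0,0.5],[1.5,4.0,0,0.5],[1.5,4.0,0,0.5],[1.5,4.0,0,0.5],[1.5,4.0,0,0.5],[1.5,4.0,0,0.5],[1.5,4.0,0,0.5],[1.5,4.0,0,0.5],[1.5,4.0,0,0.5],[1.5,4.0,0,0.5],[1.5,4.0,0,0],[1.5,4.0,0,0],[1.5,4.0,0,0]]], hand=100)

```text
t: 1.45
ee_pos: [0.4406, 0.018, 0.2352]
tool_rot: [-179.9, -0.1, 29.9]
ft_force: [0.2, -0.2, 0.6]
grip_width: 0.996
```

>>> play_rows(steps=[[[1.0,1.1,-1.8,0.5],[1.0,1.1,-1.8,0],[0,0,-1.5,0],[0,0,0,0]]])

```text
t: 1.85
ee_pos: [0.4618, 0.0474, 0.1828]
tool_rot: [-179.9, -0.2, 31.0]
ft_force: [-1.1, 0.3, -0.1]
grip_width: 1.001
```

Run:
```python
from h import *
grab('wrist','w1.png');grab('top'); crop('wrist',130,100,430,420,'w1c.png');s=arm.read_state();print(s['ee_pos'],s['tool_rot'])
for p in ((.496,.0605,.03),(.540,.0855,.03),(.461,.040,.03)): print(proj('wrist',np.array(p)))
```

```text
[0.46311962 0.04676411 0.1849228 ] [179.99076745  -0.36275658  30.89917514]
(np.float64(293.97161630602915), np.float64(147.42785892698842))
(np.float64(295.92463185153747), np.float64(83.53004645587376))
(np.float64(293.16358157907615), np.float64(193.8351500821994))
```

View pics/w1.png

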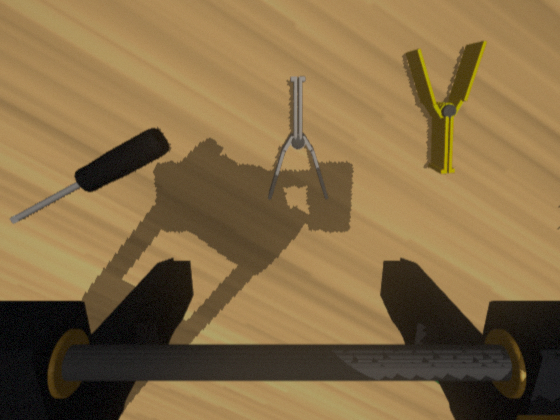

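Wrist view: the steel clip lies almost straight ahead. Its jaw tips are at (298,78), pivot at (298,143), and handle ends at (270,197) and (326,197).

Run:
```python
from h import *
s=arm.read_state()
tip=onz('wrist',298,78,.03);piv=onz('wrist',297.5,143,.03);h=onz('wrist',298,198,.03)
print(tip,piv,h)
v=tip-h;print(np.degrees(np.arctan2(v[1],v[0])),np.linalg.norm(tip-piv),np.linalg.norm(v))
u=v/np.linalg.norm(v);g=piv-.04*u;print('grasp',g, 'delta cm',(g-s['ee_pos'])*100,s['tool_rot'])
print(proj('wrist',s['ee_pos']))
```

```text
[0.54435667 0.08624738 0.03      ] [0.50066982 0.05989811 0.03      ] [0.4599296  0.03437991 0.03      ]
31.56434052414606 0.05101788553216259 0.09908665527286177
grasp [0.46658771 0.03895988 0.03      ] delta cm [  0.34680847  -0.78042245 -15.49228046] [179.99076745  -0.36275658  30.89917514]
(np.float64(287.8783110460283), np.float64(279.72879816149657))
```

>>> play_rows(steps=[[[0.2,-0.8,-2.5,0.5],[0,0,-2.5,0],[0,0,-2.5,0],[0,0,-1.0,0],[0,0,0,0]]])

```text
t: 2.45
ee_pos: [0.4696, 0.0356, 0.1042]
tool_rot: [179.5, -0.9, 31.2]
ft_force: [-0.1, -0.5, -0.7]
grip_width: 1.001
```

Run:
```python
from h import *
s=arm.read_state();grab('wrist','w2.png');print(s['ee_pos'],s['tool_rot'])
```

```text
[0.46957038 0.03561146 0.10417749] [179.51694967  -0.87649066  31.21759211]
```

View pics/w2.png

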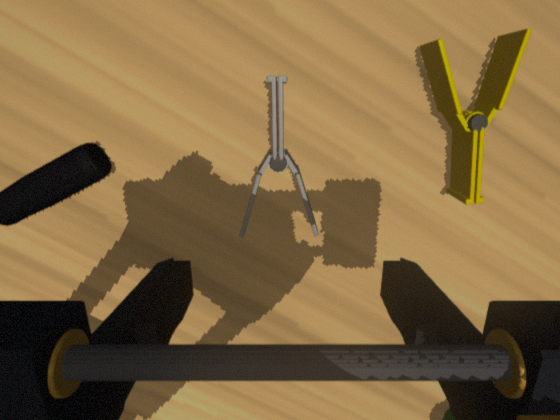

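Wrist view, closer: pivot at (278,165), jaw tips at (277,78), handle ends at (242,235) and (316,234).

Run:
```python
from h import *
s=arm.read_state()
tip=onz('wrist',277,78,.03);piv=onz('wrist',278,163,.03);h=onz('wrist',279,234.5,.03)
print(tip,piv,h)
v=tip-h;print(np.degrees(np.arctan2(v[1],v[0])),np.linalg.norm(tip-piv),np.linalg.norm(v))
u=v/np.linalg.norm(v);g=piv-.04*u;print('grasp',g, 'delta cm',(g-s['ee_pos'])*100,s['tool_rot'])
```

```text
[0.54441049 0.08610518 0.03      ] [0.50159165 0.05990278 0.03      ] [0.46032882 0.03452786 0.03      ]
31.52575596240072 0.05019978504993621 0.09864049482441663
grasp [0.46749545 0.03898751 0.03      ] delta cm [-0.25657834  0.33924093 -7.49151646] [179.47600199  -0.92580419  31.22380424]
```

>>> play_rows(steps=[[[-0.3,0.4,-2.5,0],[0,0,-2.5,0],[0,0,-2.0,0],[0,0,-1.0,0],[0,0,0,0]]])

```text
t: 3.0
ee_pos: [0.4746, 0.038, 0.0313]
tool_rot: [178.9, -1.6, 31.2]
ft_force: [-1.0, -0.3, -0.1]
grip_width: 0.998
```

>>> play_rows(steps=[[[-0.5,0.1,-0.6,0],[-0.3,0,-0.6,0],[-0.1,0,-0.6,0],[0,0,-0.3,0],[0,0,0,0]]])

```text
t: 3.5
ee_pos: [0.4678, 0.0386, 0.0124]
tool_rot: [178.6, -1.9, 31.2]
ft_force: [-0.4, -0.6, -0.5]
grip_width: 1.002
```

Run:
```python
from h import *
s=arm.read_state();grab('wrist','w3.png');print(s['ee_pos'],s['tool_rot'],s['ft_force'])
```

```text
[0.46781867 0.03864833 0.01244163] [178.6386485   -1.887962    31.20589293] [-0.42676641 -0.59602205 -0.47872463]
```

View pics/w3.png

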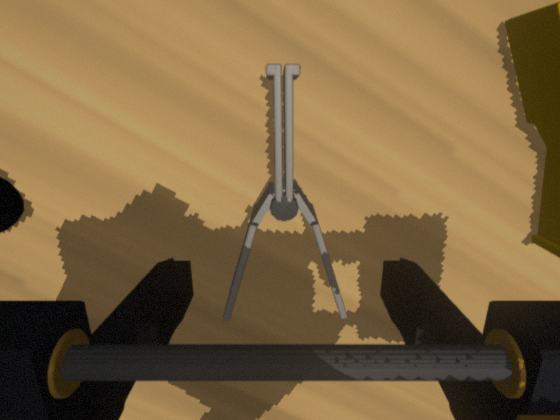

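Run:
```python
from h import *
from scipy.spatial.transform import Rotation as R
s=arm.read_state()
tip=onz('wrist',284,70,.03);piv=onz('wrist',285,205,.03);h=onz('wrist',286,319,.03)
v=tip-h;u=v/np.linalg.norm(v);print(tip,piv,h,np.degrees(np.arctan2(v[1],v[0])),np.linalg.norm(tip-piv),np.linalg.norm(h-piv))
Rm=R.from_euler('xyz',s['tool_rot'],degrees=True).as_matrix()
gp=s['ee_pos']-.019*Rm[:,2];print('grasp pt',gp,proj('wrist',gp))
g=piv-.04*u;print((g-gp)*100)
```

```text
[0.54418578 0.08562433 0.03      ] [0.50284009 0.06027791 0.03      ] [0.45965917 0.03372874 0.03      ] 31.548083545191684 0.04849646378103506 0.050689744318302796
grasp pt [0.46711734 0.0387152  0.03155681] (np.float64(285.09181023548194), np.float64(302.5574578014488))
[ 0.16346975  0.06341473 -0.1556813 ]
```

>>> play_rows(steps=[[[0.1,0,-0.4,0],[0,0,-0.4,0],[0,0,-0.1,0],[0,0,0,0]]])

```text
t: 3.95
ee_pos: [0.4696, 0.0386, 0.0031]
tool_rot: [178.6, -1.9, 31.2]
ft_force: [0.4, -0.6, -0.7]
grip_width: 0.998
```

>>> play_rows(steps=[[[0,0,0,0],[0,0,0,0],[0,0,0,0],[0,0,0,0],[0,0,0,0],[0,0,0,0],[0,0,0,0],[0,0,0,0],[0,0,0,0],[0,0,0,0]]], hand=0, force=25)

```text
t: 4.95
ee_pos: [0.4699, 0.0385, 0.0034]
tool_rot: [178.6, -2.0, 31.2]
ft_force: [0.3, 0.1, 0.0]
grip_width: 0.242
```

Run:
```python
from h import *
s=arm.read_state();grab('wrist','w4.png');print(s)
```

```text
{'t': 4.95, 'q': array([ -9.93586003,  17.27711637, 116.4136438 ,   0.30809568,
        43.90183154,  48.65926631]), 'joint_vel': array([ 0.10836747,  0.04326608, -0.01306183, -0.04962459,  0.00126366,
       -0.00635326]), 'joint_efforts': array([ 1.17143467e-01, -3.75874329e+01, -2.23837709e+01,  7.20042083e-02,
       -2.03000712e-01, -1.68241106e-02]), 'ee_pos': array([0.46987566, 0.0384633 , 0.00340913]), 'tool_rot': array([178.57685943,  -1.95414415,  31.2116431 ]), 'ft_force': array([0.28569747, 0.07027249, 0.01663807]), 'wrist_torque': array([-0.0172334 ,  0.05554005, -0.05410542]), 'grip_width': 0.242151109413615}
```

View pics/w4.png

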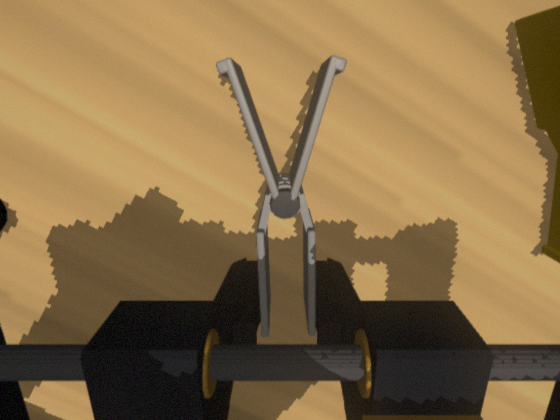

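The clip is squeezed fully open and symmetric: jaw tips at (230,65) and (338,65), grip 0.242. Lifting.

>>> play_rows(steps=[[[0,0,0.8,0],[0,0,1.2,0],[0,0,1.5,0],[0,0,1.5,0],[0,0,1.5,0],[0,0,1.0,0],[0,0,0,0]]])

```text
t: 5.7
ee_pos: [0.4695, 0.0387, 0.0854]
tool_rot: [178.5, -2.0, 31.2]
ft_force: [0.2, -0.1, -1.4]
grip_width: 0.243
```

>>> play_rows(steps=[[[-0.2,1.0,0,-3],[-0.3,1.8,0,-4],[-0.3,1.8,0,-4],[-0.3,1.8,0,-4],[-0.3,1.8,0,-4],[-0.3,1.8,0,-4],[-0.3,1.8,0,-4],[-0.3,1.8,0,-4],[-0.2,1.0,0,-2],[0,0,0,0]]])

```text
t: 6.7
ee_pos: [0.4404, 0.1892, 0.083]
tool_rot: [178.5, -1.7, -3.3]
ft_force: [0.3, -0.1, -1.5]
grip_width: 0.244
```

Run:
```python
from h import *
s=arm.read_state();grab('wrist','w5.png');grab('side','s5.png');grab('top','t5.png');print(s['ee_pos'],s['tool_rot'],s['grip_width'])
```

```text
[0.44039262 0.18916959 0.08302435] [178.48015892  -1.7314462   -3.27668104] 0.24386484566328362
```

View pics/w5.png

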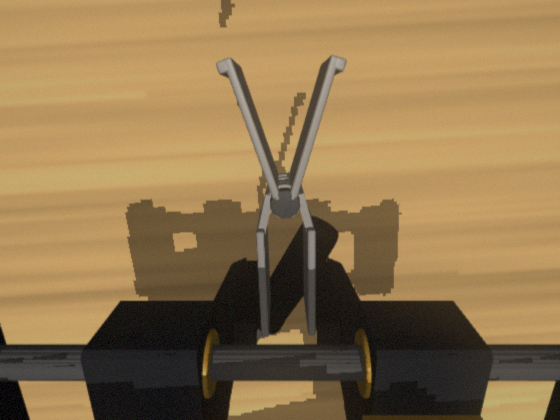

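View pics/s5.png

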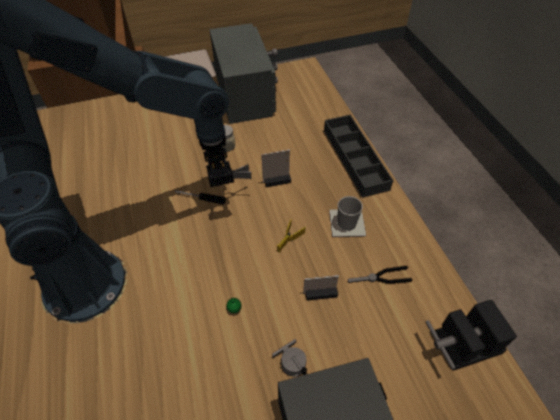

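View pics/t5.png

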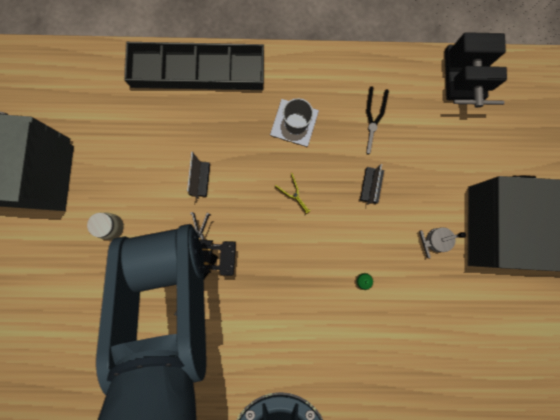

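Run:
```python
from h import *
s=arm.read_state();z=.03+s['ee_pos'][2]-.0034
L=onz('wrist',224,66,z);Rr=onz('wrist',340,64,z);p=onz('wrist',285,204,z)
print(L,Rr,p,np.linalg.norm(L-Rr)); m=(L+Rr)/2-p;print(np.degrees(np.arctan2(m[1],m[0])),np.linalg.norm(m),s['ee_pos'])
for q in (L,Rr,p): print(proj('top',q))
crop('top',170,140,250,260,'t5c.png',5)
```

```text
[0.53189035 0.20424769 0.10979628] [0.53042418 0.16739252 0.10979628] [0.48502123 0.18764746 0.10979628] 0.03688431483122178
-2.2681801249520626 0.04617220748885855 [0.44092783 0.18784617 0.08319628]
(np.float64(191.03006160189892), np.float64(211.31018118674203))
(np.float64(207.64323197591028), np.float64(212.16149069641543))
(np.float64(197.84260291430758), np.float64(232.49664594459438))
```

View pics/t5c.png

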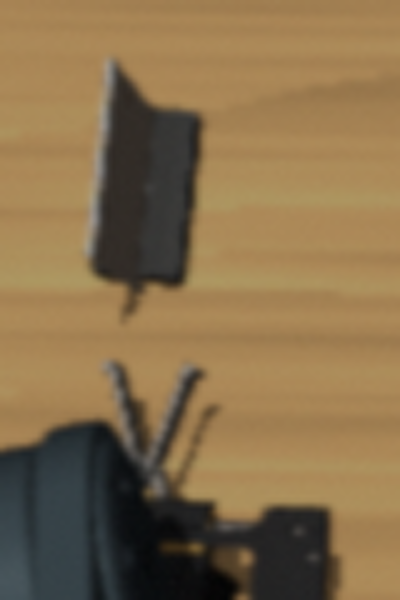

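Run:
```python
from h import *
f=lambda x,y:(170+x/5-.4,140+y/5-.4)
L=onz('top',*f(113,366),.109);R=onz('top',*f(192,371),.109)
a=onz('top',*f(94,264),.13);b=onz('top',*f(111,62),.13);v=b-a
print(L,R,(L+R)/2,a,b,np.linalg.norm(v),np.degrees(np.arctan2(v[1],v[0])))
# depth-based card plane & edge
im,d,E,K=load('top')
vv,uu=np.mgrid[0:420,0:560]; c=np.stack([(uu-K[2])/K[0]*d,-(vv-K[3])/K[1]*d,-d,np.ones_like(d)],-1)
W=(c@np.linalg.inv(E).T)[...,:3]
for lo,hi in((.03,.06),(.06,.09),(.09,.12),(.122,.14)):
  m=(d>0)&(uu>180)&(uu<215)&(vv>145)&(vv<200)&(W[...,2]>lo)&(W[...,2]<hi)&(W[...,0]>.56);X=W[m]
  pf=np.polyfit(X[:,0],X[:,1],1);print(lo,m.sum(),np.degrees(np.arctan(pf[0])),np.polyval(pf,.573),X[:,0].min(),X[:,0].max())
im,d,E,K=load('side')
c=np.stack([(uu-K[2])/K[0]*d,-(vv-K[3])/K[1]*d,-d,np.ones_like(d)],-1)
W=(c@np.linalg.inv(E).T)[...,:3]
for lo,hi in((.04,.07),(.07,.1),(.1,.125)):
  m=(d>0)&(uu>258)&(uu<295)&(vv>145)&(vv<185)&(W[...,2]>lo)&(W[...,2]<hi);X=W[m]
  pf=np.polyfit(X[:,0],X[:,1],1);print('side',lo,m.sum(),np.degrees(np.arctan(pf[0])),np.polyval(pf,.573),X[:,0].min(),X[:,0].max())
```

```text
[0.52866821 0.2016987  0.109     ] [0.52684614 0.16661698 0.109     ] [0.52775717 0.18415784 0.109     ] [0.57145751 0.20745828 0.13      ] [0.66168051 0.2031051  0.13      ] 0.0903279565081862 -2.762332779477017
0.03 90 -4.131992103141297 0.2096665910706489 0.5743319714325859 0.6628680998042973
0.06 103 -4.208887695086809 0.20970469769462557 0.5743484935475619 0.6629195244663307
0.09 110 -4.169033880812444 0.20964039834261822 0.5743256479819212 0.6630160356563604
0.122 81 -4.052246336564683 0.210338973240446 0.5742317139629003 0.6644568553997039
side 0.04 183 -4.442038538290776 0.2085504638595113 0.5767485744284896 0.6656872804737886
side 0.07 185 -3.8400107559831147 0.2077211340564869 0.5775664423578648 0.6660289252226294
side 0.1 164 -3.3095125656755107 0.2075369427342194 0.5784927516216127 0.6652173946918181
```

>>> play_rows(steps=[[[0,0.9,-0.5,-0.4],[0,1.0,-0.5,-0.4],[0,0.6,-0.3,0],[0,0,0,0],[0,0,0,0]]])

```text
t: 7.35
ee_pos: [0.4412, 0.2135, 0.0685]
tool_rot: [178.4, -1.7, -4.2]
ft_force: [-1.0, -0.2, -0.8]
grip_width: 0.244
```

Run:
```python
from h import *
s=arm.read_state();grab('wrist','w6.png');grab('top','t6.png');print(s['ee_pos'],s['tool_rot'],s['grip_width'])
crop('top',170,140,250,260,'t6c.png',5)
```

```text
[0.44123754 0.21349833 0.06852311] [178.44421958  -1.71863453  -4.2298958 ] 0.2441490298278024
```

View pics/w6.png

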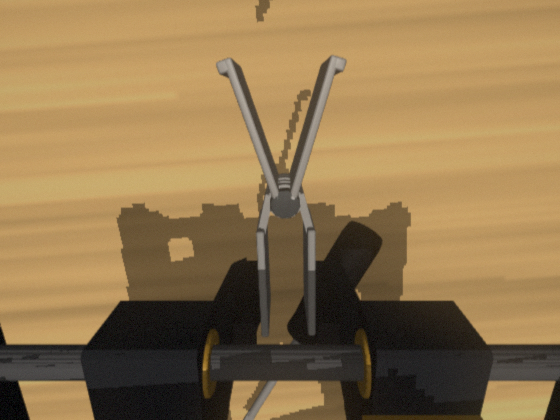

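View pics/t6c.png

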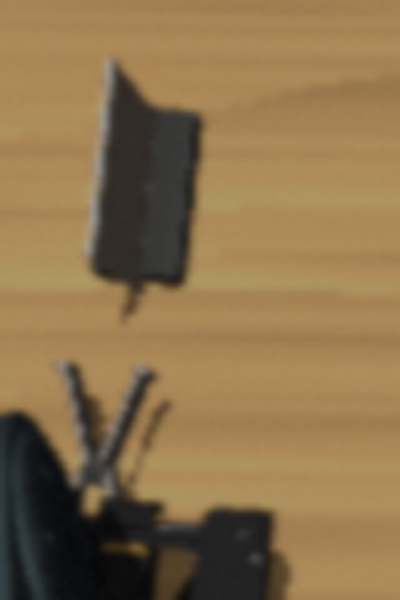

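>>> play_rows(steps=[[[0.6,0.2,0,0],[1.0,-0.1,0,0],[1.0,-0.1,0,0],[0.8,0,0,0],[0.3,0,0,0],[0,0,0,0],[0,0,0,0]]])

```text
t: 8.15
ee_pos: [0.4834, 0.2125, 0.0694]
tool_rot: [178.5, -1.8, -4.3]
ft_force: [-0.3, -0.4, -1.4]
grip_width: 0.243
```

Run:
```python
from h import *
s=arm.read_state();grab('wrist','w7.png');grab('top','t7.png');print(s['ee_pos'],s['tool_rot'],s['grip_width'])
crop('top',170,140,250,260,'t7c.png',5)
```

```text
[0.48343023 0.21248962 0.06937308] [178.4711807   -1.84841475  -4.34159007] 0.24330664821736592
```

View pics/w7.png

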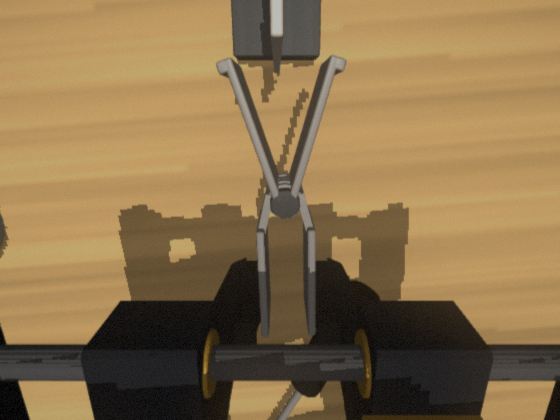

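View pics/t7c.png

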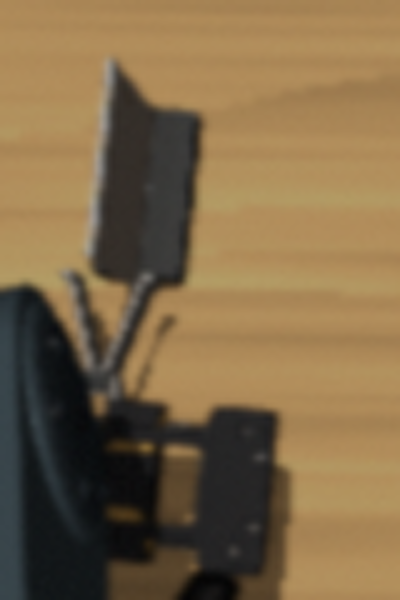

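Run:
```python
from h import *
crop('wrist',200,0,360,120,'w7c.png',5)
s=arm.read_state();dz=s['ee_pos'][2]-.0034;z=.03+dz
L=onz('wrist',224,66,z);R=onz('wrist',340,64,z);p=onz('wrist',285,204,z);print(L,R,p)
for v in(36,38,40,42):print(v,onz('wrist',276.5,v,.13))
for x in (.573,.575):
  for zz in (.13,.095,.08,.022):print(x,zz,proj('wrist',np.array([x,.2105,zz])))
```

```text
[0.57514233 0.22594882 0.09599306] [0.57298666 0.18902935 0.09599306] [0.52787587 0.21018066 0.09599306]
36 [0.57757514 0.20899674 0.13      ]
38 [0.57716607 0.20903144 0.13      ]
40 [0.57675577 0.20906625 0.13      ]
42 [0.57634422 0.20910117 0.13      ]
0.573 0.13 (np.float64(271.6374350734709), np.float64(58.41920556491931))
0.573 0.095 (np.float64(273.089588237277), np.float64(69.53737911486658))
0.573 0.08 (np.float64(273.48216044572536), np.float64(72.54304411853232))
0.573 0.022 (np.float64(274.42721899785914), np.float64(79.77873058699397))
0.575 0.13 (np.float64(270.85651747012685), np.float64(48.94145811218371))
0.575 0.095 (np.float64(272.54433536234836), np.float64(62.88611406788385))
0.575 0.08 (np.float64(272.99938710616146), np.float64(66.64572583569338))
0.575 0.022 (np.float64(274.09271809348286), np.float64(75.67876460970189))
```

View pics/w7c.png

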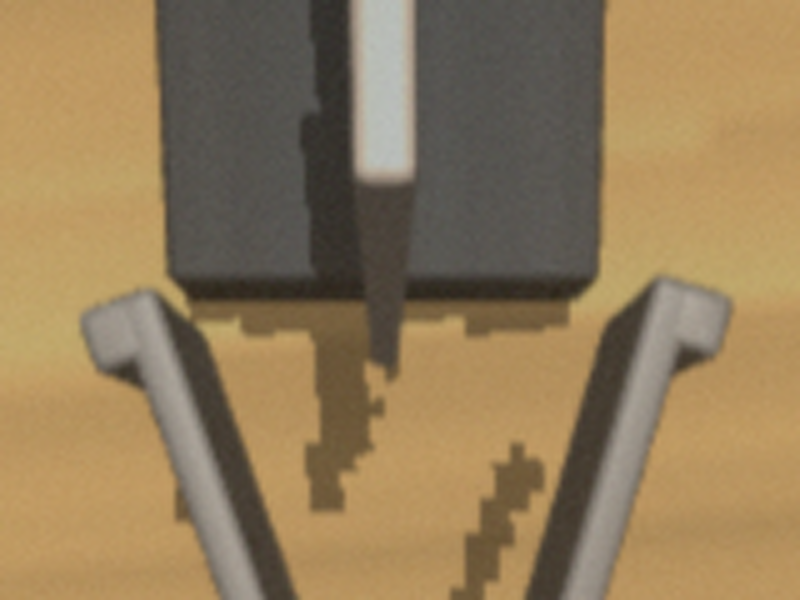

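>>> play_rows(steps=[[[0.4,0.1,0,0],[0.5,0,0,0],[0.5,0,0,0],[0.3,0,0,0],[0,0,0,0],[0,0,0,0],[0,0,0,0]]])

```text
t: 8.95
ee_pos: [0.5012, 0.2138, 0.0694]
tool_rot: [178.5, -1.8, -4.3]
ft_force: [-0.2, -0.4, -0.2]
grip_width: 0.246
```

Run:
```python
from h import *
s=arm.read_state();grab('wrist','w8.png');grab('side','s8.png');print(s['ee_pos'],s['tool_rot'],s['grip_width'],s['ft_force'])
crop('side',190,110,330,215,'s8c.png')
z=.03+s['ee_pos'][2]-.0034
L=onz('wrist',224,66,z);R=onz('wrist',340,64,z);p=onz('wrist',285,204,z);print(L,R,p)
```

```text
[0.50116138 0.21383041 0.06937077] [178.46744972  -1.83058555  -4.29858709] 0.2463772124451505 [-0.22326438 -0.39881125 -0.19796974]
[0.59287381 0.2273708  0.09597077] [0.59074758 0.19045894 0.09597077] [0.54562689 0.21157012 0.09597077]
```

View pics/w8.png

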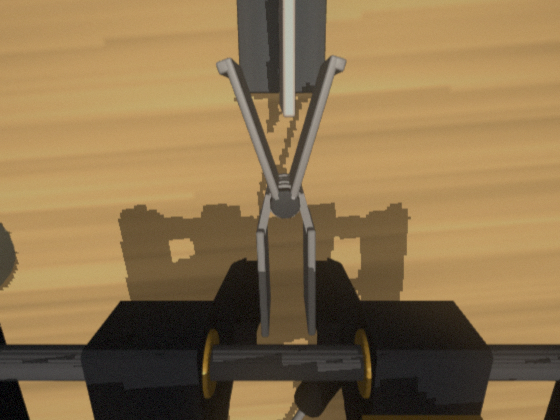

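View pics/s8c.png

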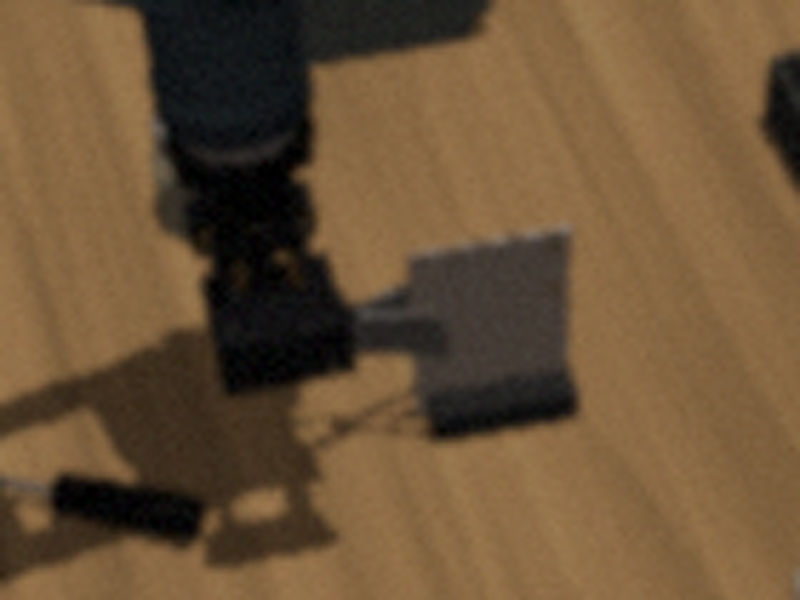

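>>> play_rows(steps=[[[0,-0.1,0,0],[0,0,0,0],[0,0,0,0]]])

```text
t: 9.35
ee_pos: [0.5008, 0.2128, 0.0694]
tool_rot: [178.5, -1.8, -4.3]
ft_force: [0.7, 0.4, -0.1]
grip_width: 0.243
```

Run:
```python
from h import *
s=arm.read_state();grab('wrist','w9.png');print(s['t'],s['ee_pos'],s['tool_rot'],s['grip_width'],s['ft_force'])
crop('wrist',200,0,360,120,'w9x.png',5);crop('wrist',200,40,360,220,'w9c.png')
```

```text
9.35 [0.50076634 0.21277833 0.06935331] [178.46242811  -1.81408541  -4.28406642] 0.24316931168354153 [ 0.65121313  0.43806602 -0.10534191]
```

View pics/w9c.png

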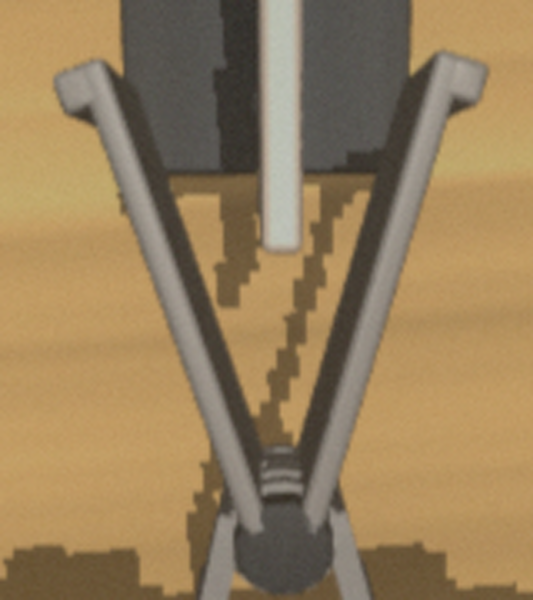

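Run:
```python
from h import *
s=arm.read_state();z=.03+s['ee_pos'][2]-.0034
e=onz('wrist',284.5,115,.13);p=onz('wrist',285,204,z);L=onz('wrist',224,66,z);R=onz('wrist',340,64,z)
u=(L+R)/2-p;u/=np.linalg.norm(u);n=np.array([-u[1],u[0],0])
print(e,p,'ahead of pivot',(e-p)@u,'lat',(e-p)@n,'tips',(L-p)@u,(R-p)@u)
print('clip mid z',z-.015)
```

```text
[0.57765809 0.20890881 0.13      ] [0.54524214 0.21050816 0.09595352] ahead of pivot 0.03245435105519493 lat 0.00025793117561081434 tips 0.046261157711262 0.046257298143633954
clip mid z 0.0809535238615139
```

Run:
```python
from plant import arm
print(arm.sign_off())
```

```text
the job is handed in; nothing more can be done
None
```

I picked up the steel clip by its handles, squeezed it fully open and am holding it gaping around the near edge of the taller card. I handed the job in at about 9.4 s.

**Last checks (wrist camera):**
- **Depth:** the card's edge sits about 14–15 mm inside the jaw tips.
- **Centring:** it is about 0.3 mm off the clip's middle line, so by the clip's dimensions there is roughly 8 mm free on each side.
- **Height:** the middle of the clip is about 81 mm above the bench.
- **Contact:** force readings stayed below about 1.5 N, with no sign of touching the card. I saw nothing else on the bench shift.

**Disagreements:**
- The cameras differed by 2–5 mm on absolute positions. I used the wrist view for the final alignment because it shows the jaws and the card together.
- The tool leans about 2° from vertical. It had that lean when it gripped the clip, so the clip should still be level.

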